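Turn the toast on the griddle

TASK

One of the two toast slices on the griddle still lies pale side up. Take the spatula from its red rest, push its blade under that slice against the steel stop rail, all the way until the slice sits snug against the spatula's neck, lift the slice and turn it over with one quick turn of the wrist, so that it ends flat on the cooking plate, browned side up and wholly on the plate; then lay the spatula back on its rest as you found it. Be gentle: only a light touch of the blade on the coated plate, no crushing of the slice against the rail, no tossing it high, no fingers on the bread, and leave the other slice and everything else where it is.

Things in the scene. Friction and masses are not known exactly. Their poses are not given: they have to be found in the camera images.
- toast: the slice to turn: stiff square toast 100 x 100 x 18 mm, 45 to 80 g, pale face up, dark brown face down; edges fully rounded (9 mm radius), so a thin blade can wedge under. Origin: centre of the face underneath at the start; z out of the pale face (up at first), x and y along its sides. Starts 0 to 60 mm short of the rail, in the left or right half of the griddle
- toast_done: the other slice, same size, already turned (dark brown face up), in the other half of the griddle, about 230 mm from the first, centre to centre; not to be disturbed. Origin: centre of its underside.
- griddle: fixed griddle, 212 mm deep (x), 500 mm wide (y). Origin: on the counter under the plate; x away from the robot, y left, z up. The flat hard coated plate is 70 mm above the origin, from x = -100 mm (front, no rim) to 112 mm. A slippery steel stop rail, 12 mm thick, 25 mm tall, lies across it along y; its near face is clamped anywhere from x = 66 to 94 mm: not measured, to be felt
- spatula: offset spatula, 200 g. Origin: below the grip point, level with the blade's underside; x to the blade. Steel blade 1.8 mm thick, 90 mm wide, x = 150 to 245 mm, underside z = 0. Round black handle, 25 mm thick, at z = 45 mm, x = -97 to 67 mm: grip at any roll; slips in the grip if the blade is pressed. Thin neck meets blade at x = 157 mm: a slice pushed fully on has its centre at x = 210 mm
- spatula_grip (a point): a point on the handle's axis, 45 mm above the spatula's origin: where to grip; axes as the spatula's
- rest: fixed red spatula rest. Origin: on the counter; x along the spatula. A tray 12 mm thick, x = -95 to 265 mm, 130 mm wide: the blade lies flat on it. At x = -72 mm a post with a notch, 31 mm wide, open upwards, cheeks 65 mm high: the handle's rear lies in it. The spatula starts with its origin 12 mm above this one, axes parallel
- rest_home (a point): point fixed to the rest, 57 mm above its origin, where the spatula's grip point is when the spatula lies on the rest
- bowl: dark blue bowl, 120 mm across and 55 mm high, to the left of the griddle, bystander. Origin: centre of its underside

How it is judged:
On the way, in this order (a step that is already met when the one before it is completed fails the run):
1. the spatula is lifted off its rest in the gripper (contact force between spatula and rest below 0.05 N and contact force between the fingers and spatula above 2 N), for 0.2 s.
2. the toast is carried on the spatula, seated against its neck, clear of the griddle, pale side up (contact force between toast and spatula above 0.15 N and contact force between toast and griddle below 0.05 N and z of toast in the frame of griddle above 0.076 m and angle between toast's own z axis and vertical below 0.6 rad and x of toast in the frame of spatula below 0.215 m), for 0.1 s.
3. the toast goes over in a quick turn (past 60 degrees, faster than 2 rad/s) (angle between toast's own z axis and vertical above 1.05 rad and angular speed of toast above 2 rad/s).
4. the toast lies browned side up on the griddle, free of the spatula (angle between toast's own z axis and vertical above 3 rad and contact force between toast and griddle above 0.15 N and contact force between toast and spatula below 0.02 N), for 0.3 s.
At the end, for the whole second after the job is handed in: the toast lies still and flat on the griddle, turned over (within 8 degrees), centre within 55 mm (front to back) and 205 mm (sideways) of the plate middle; the spatula lies still on its rest, level and aligned within 9 degrees, its grip point within 25 mm of rest_home (angle between toast's own z axis and vertical above 3 rad and contact force between toast and griddle above 0.15 N and linear speed of each of toast, spatula below 0.02 m/s and x of toast in the frame of griddle between -0.055 and 0.055 m and y of toast in the frame of griddle between -0.205 and 0.205 m and distance between spatula_grip and rest_home below 0.025 m and angle between the x axis of spatula and the x axis of rest, either way round below 0.15 rad and angle between spatula's own z axis and vertical below 0.15 rad and contact force between spatula and rest above 0.5 N); the robot touches nothing.
It fails at once if the spatula presses on the griddle with more than 10 N (contact force between spatula and griddle above 10 N).
It fails at once if before it is turned, the blade pushes on the toast, or the toast on the griddle, with more than 15 N ((contact force between toast and griddle above 15 N or contact force between toast and spatula above 15 N) and angle between toast's own z axis and vertical below 0.5 rad).
It fails at once if the toast is tossed: raised more than 150 mm above the plate (z of toast in the frame of griddle above 0.22 m).
It fails at once if the robot itself touches the toast (contact force between any of the arm, the fingers and toast above 0.3 N).
It fails at once if the finished slice is shifted by more than 15 mm, or the bowl by 20 mm (distance of toast_done from where it was at the start of the episode above 0.015 m or distance of bowl from where it was at the start of the episode above 0.02 m).
It also fails if it takes over 72 s, if anything falls off the work surface, if the arm or the gripper's body presses on something with over 40 N, if the wrist force passes 120 N, or if a joint passes its speed limit or range.

ROBOT

A 6-joint arm with a two-finger parallel gripper is mounted at the origin on the work surface. World frame = base frame: x ahead of the robot, y to its left, z up, the work surface at z = 0. Lengths are in m, angles in rad, forces in N, time in s.
With the tool pointing down it reaches from about 0.4 to 0.825 m from the base axis. Payload 7 kg.
Tool frame: the origin (TCP) lies on the centre line of the jaws, within the pads' length; the fingertips stand arm.tip_reach ahead of it and the grasp point (between the pads) lies 5 mm behind it (arm.tip_reach is the distance from the TCP to the fingertips, in m); z points along the fingers, y is the line along which they close (so a half turn about z gives the same grasp; the last joint's range is limited). The gripper opens to 88 mm and grips with 3 to 60 N. Pads are 19 mm wide; open, the fingers measure 130 mm over their backs; the gripper's body (78 mm by 193 mm) begins 47 mm behind the grasp point.
Start: joints at [1.417, 0.359, 0.012, 0, -1.224, -0.288], TCP at [0.289, 0.61, 0.241] pointing down, gripper open.
Joint ranges: [-3.07, 3.07], [-1.43, 2.12], [-1.02, 1.25], [-3.03, 1.67], [-3.05, -0], [-3.03, 3.03]. Speed limits (rad/s): [2.39, 2.39, 3.01, 3.14, 3.14, 3.14].

INTERFACE

Orientations are given as [roll, pitch, yaw] about the fixed x, y, z axes, in that order (R = Rz(yaw) Ry(pitch) Rx(roll)).
In Python, from station import status, optics, order, arm gives the robot as it stands. The module is installed in compiled form; this text tells all that it offers.
- The arm moves only by the shell command python3 -m jog 'ROWS' [FORCE]. ROWS is JSON, a list of rows, each a list of 3 entries, a list of its own where there are three numbers: the gripper command: -1 is shut, 1 is fully open, values between are in proportion, then the shift along the tool's x, y, z in mm, then the turn about the tool's z in rad. A call has 1 to 20 rows; each row is the pose to reach, as a shift and turn from the pose commanded when the call began, along the tool's axes at that moment; what a row does not reach only later rows make up. A row lasts 1/8 s, in which the tool goes at most 62.5 mm and 10.7 degrees, less where a joint would pass 70% of its speed; a pose out of reach is approached as far as the arm can. A call with a gripper value outside its range is refused whole. The fingers move at their own pace and stop on an object; FORCE is the grip in N (left out, the last holds). Time passes only in rows, so rows that repeat a pose let the fingers close. It gives the time, the measured TCP pose, the force, the opening and the grip force at its end, in the units of the state.
- status.get_state(): the state, without advancing time (a new reading comes with each control period).
- optics.grab_frame(name): name is "side" or "top"; returns a dict with "color" (420x560x3 uint8, red, green, blue), "mtx" (3x3 intrinsics, pixels), "cam_to_world" (4x4, takes a point from camera to world coordinates). Camera axes: x right, y down, z forward; pixel columns grow to the right and rows downward; lengths in m; the calibration is good to about 2 mm. A picture is of the moment at which its call begins. There is no depth.
- order.job_done(): hands the job in; it is judged then, once.
The state is a dict: "t": time; "q": joint angles; "qd": joint speeds; "joint_efforts": joint torques, N m; "eef_pos": TCP position; "ee_rot": TCP orientation; "force": force on the tool from outside, world axes, zero at the start; "moment": the same for the moment, N m; "width": finger opening in m; "gripper_force": force on a finger pad.
Only numpy, scipy, OpenCV 4.12 (cv2) and the standard library are available. Lean on these libraries where they do the work, as an engineer would, in place of code of your own. Each camera call takes 0.05 s, during which the arm holds its last target. There are 200 camera calls.

## Working session

There is one attempt and no reset: what is moved stays moved. The work goes in short steps, Python scripts to look and compute and a shell command to move; the robot and the scene stay as the last step left them, time stands still between calls to the robot, and variables do not carry over. Pictures are saved under pics/ and viewed, at most 13 in all, crops included, and the job is handed in when it is done.

```bash
mkdir -p pics; ls
python3 - <<'E'
from station import status, optics, order, arm
import cv2
s=status.get_state();print({k:s[k] for k in('t','eef_pos','ee_rot','force','width')},arm.tip_reach)
for n in('top','side'):
    f=optics.grab_frame(n);cv2.imwrite(f'pics/{n}0.png',f['color'][...,::-1]);print(f['mtx'].round(2).tolist(),f['cam_to_world'].round(4).tolist())
E
```

```text
pics
{'t': 0.0, 'eef_pos': array([0.28842333, 0.60977235, 0.23962442]), 'ee_rot': array([ 3.13996776e+00, -1.09988750e-04, -4.41903889e-01]), 'force': array([ 0.25300752, -0.53470279,  0.70966797]), 'width': 0.08711952185163582} 0.014
[[419.87, 0.0, 282.05], [0.0, 419.87, 212.37], [0.0, 0.0, 1.0]] [[-0.0152, -0.9842, 0.1761, 0.3304], [-0.9998, 0.017, 0.0088, 0.0262], [-0.0116, -0.176, -0.9843, 1.2831], [0.0, 0.0, 0.0, 1.0]]
[[522.43, 0.0, 280.81], [0.0, 522.43, 208.76], [0.0, 0.0, 1.0]] [[0.9517, -0.1506, 0.2675, 0.1497], [-0.3069, -0.4819, 0.8207, -1.123], [0.0053, -0.8632, -0.5048, 0.777], [0.0, 0.0, 0.0, 1.0]]
```

View pics/top0.png

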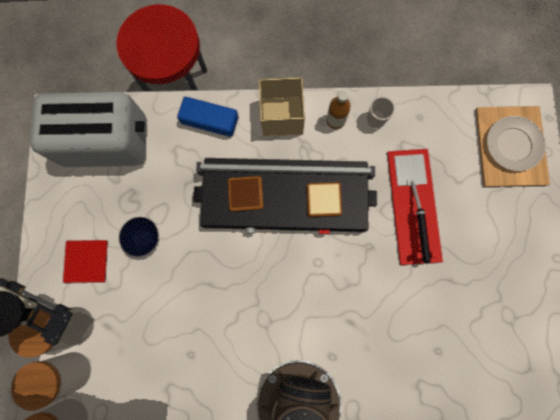

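View pics/side0.png

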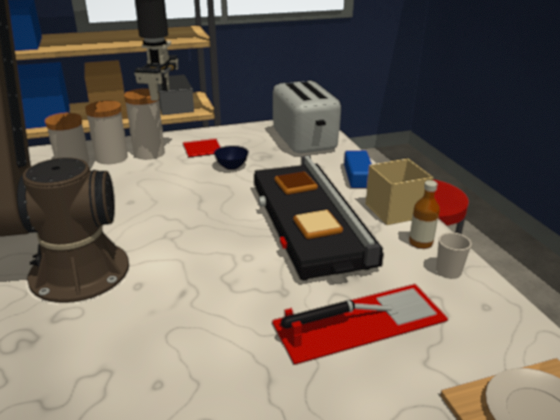

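Top view: the pale slice is near px (324,199), the browned slice near (245,193), the rail runs along row ~167, and the red rest spans (389–441, 149–265) with the handle towards (426,260). Next I measure their poses.

```bash
cat > h.py <<'E'
import numpy as np, cv2
from station import status, optics, order, arm
def ray(f,px,z):
    K,T=np.array(f['mtx']),np.array(f['cam_to_world'])
    d=T[:3,:3]@np.linalg.inv(K)@np.array([px[0],px[1],1.]);o=T[:3,3]
    return o+d*(z-o[2])/d[2]
def proj(f,P):
    K,T=np.array(f['mtx']),np.array(f['cam_to_world'])
    c=T[:3,:3].T@(np.array(P)-T[:3,3]);u=K@c;return u[:2]/u[2]
def blob(m,roi):
    mm=np.zeros_like(m);x0,y0,x1,y1=roi;mm[y0:y1,x0:x1]=m[y0:y1,x0:x1]
    c=max(cv2.findContours(mm,cv2.RETR_EXTERNAL,cv2.CHAIN_APPROX_NONE)[0],key=cv2.contourArea)
    return c[:,0,:].astype(float)
def rect(f,c,z):
    w=np.array([ray(f,p,z)[:2] for p in c],np.float32)*1000
    return cv2.minAreaRect(w)
E
python3 - <<'E'
from h import *
f=optics.grab_frame('top');im=f['color'];hsv=cv2.cvtColor(im,cv2.COLOR_RGB2HSV);H,S,V=cv2.split(hsv)
red=(((H<6)|(H>174))&(S>180)&(V>100)).astype(np.uint8)
c=blob(red,(380,140,450,275));r=rect(f,c,.006);print('rest',r,cv2.boxPoints(r).round(0).tolist())
pale=((H>8)&(H<30)&(V>150)&(S>50)).astype(np.uint8);r=rect(f,blob(pale,(295,172,350,225)),.082);print('pale',r)
br=((V>45)&(S>90)&(H<20)).astype(np.uint8);r=rect(f,blob(br,(220,172,270,215)),.082);print('done',r)
dk=((V<60)).astype(np.uint8);c=blob(dk,(203,172,368,228));print('plate corners img', c.min(0),c.max(0))
# handle
hd=(V<50).astype(np.uint8);c=blob(hd,(405,195,440,270));r=rect(f,c,.057);print('handle',r)
bl=((S<60)&(V>120)).astype(np.uint8);c=blob(bl,(393,152,428,190));print('blade',rect(f,c,.014))
big=cv2.resize(im[140:275,185:455],None,fx=2.9,fy=2.9,interpolation=cv2.INTER_CUBIC);cv2.imwrite('pics/c1.png',big[...,::-1])
E
```

```text
rest ((574.7559814453125, -369.05023193359375), (353.313232421875, 124.6826400756836), 2.928022861480713) [[395.0, -316.0], [402.0, -440.0], [754.0, -422.0], [748.0, -298.0]]
pale ((584.803955078125, -86.77572631835938), (89.62335205078125, 89.97167205810547), 1.4185824394226074)
done ((604.7284545898438, 144.747314453125), (104.83859252929688, 104.88402557373047), 2.886644124984741)
plate corners img [203. 172.] [367. 227.]
handle ((467.46722412109375, -374.6523132324219), (141.86790466308594, 22.279232025146484), 2.5995593070983887)
blade ((678.2311401367188, -363.309326171875), (109.80965423583984, 88.57052612304688), 2.619288921356201)
```

View pics/c1.png

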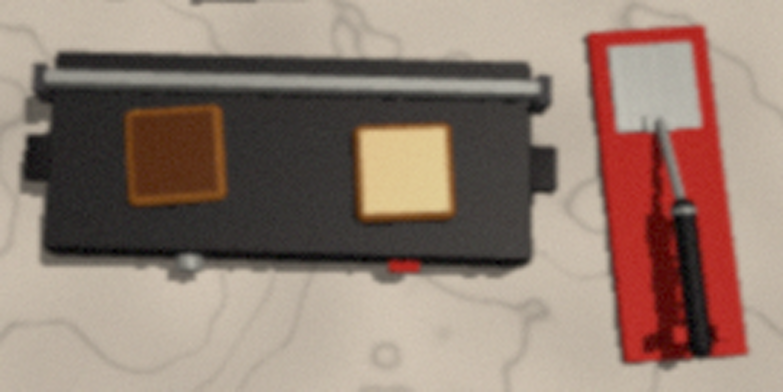

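Crop: the rail runs along crop rows 76–95 with the griddle turned about -1.4°, the pale slice is about 30 mm short of the rail, and the spatula lies straight on its rest. I now move above the handle, 40 mm ahead of the grip point, and measure the griddle.

```bash
python3 -m jog '[[1,[638,784,100],-0.493],[1,[638,784,100],-0.493],[1,[638,784,100],-0.493],[1,[638,784,100],-0.493],[1,[638,784,100],-0.493],[1,[638,784,100],-0.493],[1,[638,784,100],-0.493],[1,[638,784,100],-0.493],[1,[638,784,100],-0.493],[1,[638,784,100],-0.493],[1,[638,784,100],-0.493],[1,[638,784,100],-0.493],[1,[638,784,100],-0.493],[1,[638,784,100],-0.493],[1,[638,784,100],-0.493],[1,[638,784,100],-0.493],[1,[638,784,100],-0.493],[1,[638,784,100],-0.493],[1,[638,784,100],-0.493],[1,[638,784,100],-0.493]]' 60
python3 - <<'E'
from h import *
f=optics.grab_frame('top')
cr=lambda x,y:(185+x/2.9,140+y/2.9)
for n,p,z in [('backL',(57,52),.07),('backR',(528,66),.07),('frontL',(47,246),.07),('frontR',(530,258),.07),('railnearL',(50,84),.095),('railnearR',(530,97),.095),('rail far L',(50,68),.095)]:
    print(n,(ray(f,cr(*p),z)*1000).round(0))
print(proj(f,[.49,-.373,.057]))
g=optics.grab_frame('side');big=cv2.resize(g['color'][140:370,240:460],None,fx=2.6,fy=2.6,interpolation=cv2.INTER_CUBIC);cv2.imwrite('pics/c2.png',big[...,::-1])
E
```

```text
t: 2.65
eef_pos: [0.5304, -0.3701, 0.1413]
ee_rot: [3.141, -0.001, 0.053]
force: [-0.2, -0.4, -0.3]
width: 0.0873
gripper_force: 0.0
backL [718. 268.  70.]
backR [ 694. -220.   70.]
frontL [515. 274.  70.]
frontR [ 494. -211.   70.]
railnearL [676. 269.  95.]
railnearR [ 654. -215.   95.]
rail far L [693. 269.  95.]
[422.15990235 230.06960814]
```

View pics/c2.png

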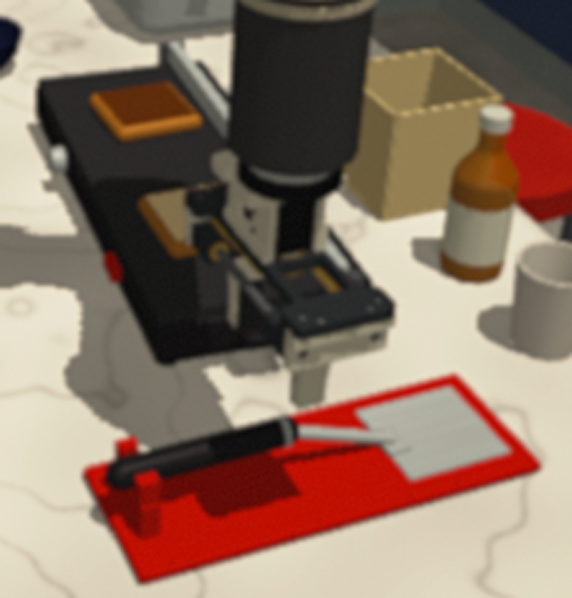

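The gripper is over the handle just behind the neck and aligned with it. I descend and grip.

```bash
python3 -m jog '[[1,[0,1.5,40],0],[1,[0,1.5,70],0],[1,[0,1.5,85],0],[1,[0,1.5,89],0],[1,[0,1.5,89],0],[-1,[0,1.5,89],0],[-1,[0,1.5,89],0],[-1,[0,1.5,89],0],[-1,[0,1.5,89],0],[-1,[0,1.5,89],0],[-1,[0,1.5,89],0],[-1,[0,1.5,89],0]]' 60
```

```text
t: 4.25
eef_pos: [0.5302, -0.3728, 0.0515]
ee_rot: [-3.142, 0.0, 0.051]
force: [-0.1, -0.2, -0.3]
width: 0.0237
gripper_force: 60.1
```

```bash
python3 -m jog '[[-1,[0,0,-10],0],[-1,[0,0,-30],0],[-1,[0,0,-60],0],[-1,[0,0,-100],0],[-1,[0,0,-130],0],[-1,[0,0,-130],0],[-1,[0,0,-130],0]]'
python3 - <<'E'
from h import *
s=status.get_state();print(s['force'],s['moment'])
g=optics.grab_frame('side');im=g['color']
t=s['eef_pos'];x=lambda a,b,h:[t[0]-.04+a*np.cos(.05)-b*np.sin(.05),t[1]-.002+b+a*.05,t[2]-.0395+h]
im=im.copy()
for p in [(.245,.045,0),(.245,-.045,0),(.15,.045,0),(.15,-.045,0),(-.097,0,.045),(.067,0,.045)]:
    u=proj(g,x(*p));print(u.round(1));cv2.circle(im,tuple(int(v) for v in u.round()),2,(255,0,255),-1)
u=proj(g,t);c=im[100:330,230:490];cv2.imwrite('pics/c3.png',cv2.resize(c,None,fx=2.5,fy=2.5,interpolation=cv2.INTER_CUBIC)[...,::-1])
E
```

```text
t: 5.12
eef_pos: [0.5297, -0.3725, 0.1812]
ee_rot: [-3.141, 0.0, 0.051]
force: [0.1, 1.0, -2.1]
width: 0.0236
gripper_force: 60.0
[ 0.12690079  1.02913145 -2.14844319] [-0.05036677  0.13487029 -0.00551015]
[420.2 242. ]
[445.4 265.2]
[382.  250.7]
[405.2 275.2]
[280.8 270.3]
[359.  252.6]
```

View pics/c3.png

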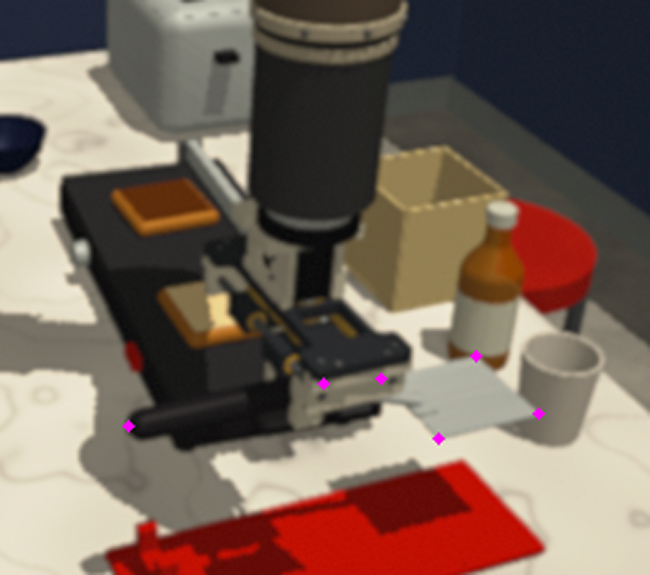

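The blade sits where the no-slip model predicts (the magenta marks match its corners), so the grip held. Starting the scoop straight on needs an inner reach below 0.4 m, so I test that in the air.

```bash
python3 -m jog '[[-1,[-40,-75,-20],0.05],[-1,[-80,-150,-20],0.096],[-1,[-130,-225,-20],0.096],[-1,[-145,-299,-20],0.096],[-1,[-165,-299,-20],0.096],[-1,[-165,-299,-20],0.096],[-1,[-165,-299,-20],0.096],[-1,[-165,-299,-20],0.096]]'; python3 -c "
from h import *;s=status.get_state();print(s['q'])"
```

```text
t: 6.18
eef_pos: [0.3503, -0.0827, 0.2014]
ee_rot: [3.141, 0.0, -0.044]
force: [-0.2, -0.5, -0.7]
width: 0.024
gripper_force: 60.0
[ 3.30277189e-01 -1.66599738e-01 -6.77508635e-01  1.23786380e-04
 -1.06025330e+00  1.19653637e+00]
```

```bash
python3 -m jog '[[-1,[-25,-3,0],0],[-1,[-50,-6,0],0],[-1,[-50,-6,40],0],[-1,[-50,-6,70],0],[-1,[-50,-6,75],0],[-1,[-50,-6,75],0],[-1,[-50,-6,75],0]]'
python3 - <<'E'
from h import *;s=status.get_state();print(s['q'],s['force'])
t=s['eef_pos'];yw=s['ee_rot'][2];c,n=np.cos(yw),np.sin(yw)
g=optics.grab_frame('side');im=g['color'].copy()
for a,b,h in [(.245,.045,0),(.245,-.045,0),(.15,.045,0),(.15,-.045,0)]:
    p=[t[0]+(a-.04)*c-b*n,t[1]+(a-.04)*n+b*c,t[2]-.0395+h];u=proj(g,p);cv2.circle(im,tuple(int(v) for v in u.round()),1,(255,0,255),-1)
cv2.imwrite('pics/c4.png',cv2.resize(im[140:290,190:390],None,fx=3.9,fy=3.9,interpolation=cv2.INTER_CUBIC)[...,::-1])
E
```

```text
t: 7.05
eef_pos: [0.3014, -0.0744, 0.1274]
ee_rot: [-3.141, -0.001, -0.045]
force: [0.5, 0.4, -1.4]
width: 0.0237
gripper_force: 60.0
[ 4.24564094e-01 -1.85801097e-01 -8.85668547e-01  3.88541719e-04
 -8.69670076e-01  1.10078567e+00] [ 0.54484203  0.41666437 -1.38537276]
```

View pics/c4.png

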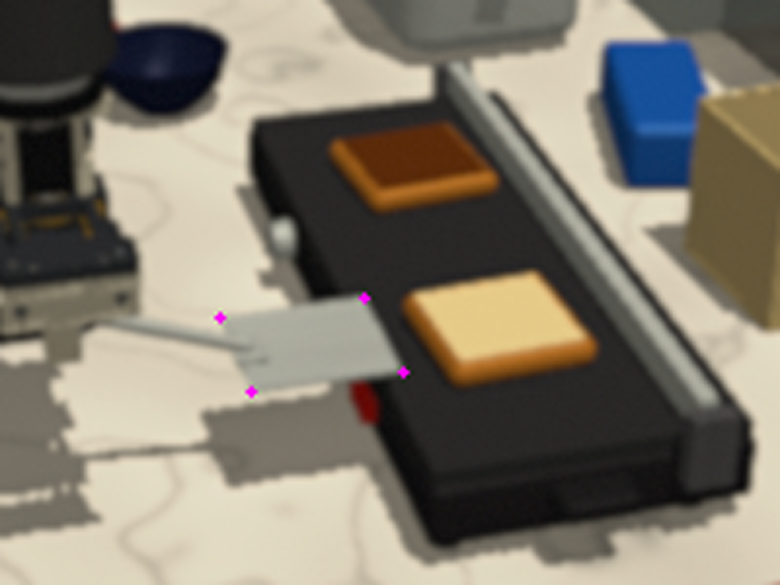

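The blade tip at crop (365–403, 298–372) stands just over the front edge, lined up with the pale slice at (500,325). I lower it to touch the plate.

```bash
python3 -m jog '[[-1,[13,0,10],0],[-1,[13,0,15],0],[-1,[13,0,16],0],[-1,[13,0,16],0],[-1,[13,0,16],0]]'; python3 -c "
from h import *;s=status.get_state();print(s['force'],s['moment'])"; python3 -m jog '[[-1,[0,0,0.5],0],[-1,[0,0,0.5],0]]';python3 -c "
from h import *;s=status.get_state();print(s['force'],s['moment'])"; python3 -m jog '[[-1,[0,0,0.5],0],[-1,[0,0,0.5],0]]';python3 -c "
from h import *;s=status.get_state();print(s['force'],s['moment'])"
```

```text
t: 7.72
eef_pos: [0.3134, -0.075, 0.1108]
ee_rot: [-3.141, -0.001, -0.045]
force: [-0.1, -1.1, -1.4]
width: 0.0232
gripper_force: 60.0
[-0.10208696 -1.11948859 -1.36230211] [-0.00478114 -0.00387053 -0.00350637]
t: 7.98
eef_pos: [0.3134, -0.075, 0.1101]
ee_rot: [-3.142, -0.0, -0.045]
force: [0.6, 1.4, -1.7]
width: 0.0236
gripper_force: 60.0
[ 0.58611675  1.38055497 -1.67778098] [-0.09515837  0.05738009  0.00193174]
t: 8.22
eef_pos: [0.3135, -0.075, 0.1095]
ee_rot: [3.142, 0.0, -0.045]
force: [-0.6, 0.8, -2.2]
width: 0.0236
gripper_force: 60.0
[-0.569869    0.8207654  -2.15682023] [0.03181612 0.03068283 0.00347428]
```

```bash
for i in 1 2 3; do python3 -m jog '[[-1,[0,0,0.4],0],[-1,[0,0,0.4],0]]' | grep -E "eef|^force"; python3 -c "
from h import *;s=status.get_state();print(s['moment'])"; python3 -m jog '[[-1,[0,0,0],0]]' | grep ^force;python3 -c "
from h import *;s=status.get_state();print(s['moment'])"; done
```

```text
eef_pos: [0.3135, -0.075, 0.1091]
force: [-0.0, 0.5, -1.0]
[-0.04265246  0.0046307   0.02885044]
force: [-0.1, 1.3, -2.8]
[-0.02419834  0.01875582  0.01314329]
eef_pos: [0.3134, -0.075, 0.1087]
force: [-0.4, 0.2, -2.8]
[-0.01686541  0.07038544 -0.0230385 ]
force: [-0.4, 0.9, -1.7]
[-0.01306157 -0.01855442 -0.00377699]
eef_pos: [0.3135, -0.075, 0.1084]
force: [-0.2, -0.3, -1.3]
[-0.02303025  0.02118746  0.03319059]
force: [0.5, 0.8, -0.5]
[-0.01884015  0.02116659  0.03584376]
```

```bash
for i in 1 2 3; do python3 -m jog '[[-1,[0,0,0.4],0],[-1,[0,0,0.4],0]]' | grep -E "eef|^force"; for j in 1 2; do python3 -m jog '[[-1,[0,0,0],0]]' | grep ^force;done; python3 -c "
from h import *;s=status.get_state();print(s['moment'])"; done
```

```text
eef_pos: [0.3134, -0.075, 0.1079]
force: [0.2, -0.2, -1.1]
force: [-0.2, -0.7, -1.4]
force: [-0.3, -0.2, -1.2]
[-0.01331471  0.02351148  0.05626607]
eef_pos: [0.3134, -0.0751, 0.1075]
force: [-0.2, 0.5, -1.0]
force: [-0.3, -0.1, -1.5]
force: [-0.5, 0.5, -0.1]
[-0.03565945  0.08403387  0.04208316]
eef_pos: [0.3134, -0.075, 0.1071]
force: [-0.3, -0.0, -1.2]
force: [0.4, 0.0, -0.6]
force: [-1.0, 0.6, -0.9]
[0.06130733 0.00703374 0.0407745 ]
```

Contact is light, about 1 N. Next I push forward in chunks and watch the x force.

```bash
python3 -m jog '[[-1,[8,0,0],0],[-1,[16,0,0],0],[-1,[24,0,0],0],[-1,[32,0,0],0],[-1,[40,0,0],0],[-1,[40,0,0],0]]' | grep -E "eef|^force"; for j in 1 2 3; do python3 -m jog '[[-1,[6,0,0],0],[-1,[12,0,0],0]]'| grep -E "eef|^force" ;done
python3 - <<'E'
from h import *
f=optics.grab_frame('top');H,S,V=cv2.split(cv2.cvtColor(f['color'],cv2.COLOR_RGB2HSV))
pale=((H>8)&(H<30)&(V>150)&(S>50)).astype(np.uint8);print(rect(f,blob(pale,(280,160,360,230)),.088))
E
```

```text
eef_pos: [0.3544, -0.0767, 0.1072]
force: [1.2, -0.2, -0.7]
eef_pos: [0.3655, -0.0774, 0.1072]
force: [-1.8, -0.6, 0.4]
eef_pos: [0.3777, -0.0779, 0.1072]
force: [-1.8, 0.3, 0.9]
eef_pos: [0.3897, -0.0785, 0.1071]
force: [-2.0, 0.3, 0.7]
((615.4744873046875, -88.31660461425781), (90.03975677490234, 90.05156707763672), 87.74090576171875)
```

```bash
for j in 1 2 3; do python3 -m jog '[[-1,[6,0,0],0],[-1,[12,0,0],0]]'| grep -E "eef|^force" ;done
python3 - <<'E'
from h import *
f=optics.grab_frame('top');H,S,V=cv2.split(cv2.cvtColor(f['color'],cv2.COLOR_RGB2HSV))
pale=((H>8)&(H<30)&(V>150)&(S>50)).astype(np.uint8);print(rect(f,blob(pale,(280,160,360,230)),.088))
E
```

```text
eef_pos: [0.4017, -0.079, 0.1072]
force: [-2.5, 0.1, 1.9]
eef_pos: [0.4137, -0.0796, 0.1071]
force: [-2.5, -0.3, 2.0]
eef_pos: [0.4258, -0.0801, 0.1071]
force: [-1.6, 0.7, 1.1]
((616.1263427734375, -88.07044982910156), (90.58314514160156, 93.23755645751953), 87.74102020263672)
```

```bash
for j in 1 2 3; do python3 -m jog '[[-1,[3,0,0],0],[-1,[6,0,0],0]]'| grep -E "eef|^force" ;done; for j in 1 2; do python3 -m jog '[[-1,[1.5,0,0],0]]'| grep -E "eef|^force" ;done
```

```text
eef_pos: [0.4314, -0.0803, 0.1071]
force: [-3.2, 0.2, 1.2]
eef_pos: [0.4375, -0.0806, 0.1072]
force: [-3.5, 0.3, 0.5]
eef_pos: [0.4435, -0.0808, 0.1072]
force: [-2.5, -0.4, 1.4]
eef_pos: [0.4449, -0.0809, 0.1071]
force: [-6.4, 0.1, 2.4]
eef_pos: [0.445, -0.0812, 0.1068]
force: [-8.6, 2.0, 5.0]
```

The force jump at TCP x = 0.445 shows the slice is seated. I ease off and lift slowly.

```bash
python3 -m jog '[[-1,[-1,0,-1],0],[-1,[-1,0,-4],0],[-1,[-1,0,-8],0],[-1,[-1,0,-14],0],[-1,[-1,0,-20],0],[-1,[-1,0,-28],0],[-1,[-1,0,-36],0],[-1,[-1,0,-40],0],[-1,[-1,0,-40],0],[-1,[-1,0,-40],0],[-1,[-1,0,-40],0]]' | grep -E "eef|^force|^t"
python3 - <<'E'
from h import *
s=status.get_state();t=s['eef_pos'];yw=s['ee_rot'][2];c,n=np.cos(yw),np.sin(yw)
f=optics.grab_frame('top');H,S,V=cv2.split(cv2.cvtColor(f['color'],cv2.COLOR_RGB2HSV))
pale=((H>8)&(H<30)&(V>150)&(S>50)).astype(np.uint8);r=rect(f,blob(pale,(280,140,360,240)),t[2]-.0395+.020);print(r)
d=np.array(r[0])/1000-t[:2];print('toast in spatula x',40+1000*(d[0]*c+d[1]*n),'y',1000*(-d[0]*n+d[1]*c))
g=optics.grab_frame('side');im=g['color'].copy()
for a,b,h in [(.245,.045,0),(.245,-.045,0),(.15,.045,0),(.15,-.045,0)]:
    p=[t[0]+(a-.04)*c-b*n,t[1]+(a-.04)*n+b*c,t[2]-.0395+h];u=proj(g,p);cv2.circle(im,tuple(int(v) for v in u.round()),1,(255,0,255),-1)
cv2.imwrite('pics/c5.png',cv2.resize(im[110:260,210:410],None,fx=3.9,fy=3.9,interpolation=cv2.INTER_CUBIC)[...,::-1])
E
```

```text
t: 15.58
eef_pos: [0.4451, -0.081, 0.1469]
force: [0.1, -0.7, -1.3]
((615.3468017578125, -90.59538269042969), (94.38461303710938, 90.1202621459961), 88.93892669677734)
toast in spatula x 210.50039642260057 y -1.938852877569521
```

View pics/c5.png

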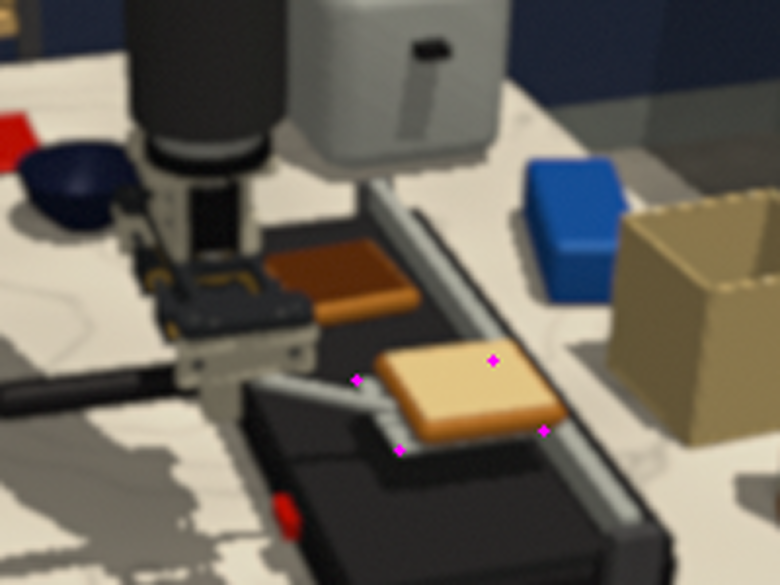

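The slice sits snug on the blade, 210.5 mm in the spatula frame, clear of the plate and with its pale face at crop (465,385). The tool can only turn about its vertical axis, so I will tip the slice over the blade's side edge with sideways jerks. First I carry it to mid-plate at about 120 mm height.

```bash
python3 -m jog '[[-1,[-1,-4,-4],0],[-1,[-4,-12,-12],0],[-1,[-8,-24,-24],0],[-1,[-12,-38,-36],0],[-1,[-16,-52,-48],0],[-1,[-20,-66,-60],0],[-1,[-24,-80,-70],0],[-1,[-28,-92,-78],0],[-1,[-30,-100,-83],0],[-1,[-31,-104,-85],0],[-1,[-31,-105,-85],0],[-1,[-31,-105,-85],0]]' | grep -E "eef|^force|^t"
cat > look.py <<'E'
from h import *
s=status.get_state();t=s['eef_pos'];yw=s['ee_rot'][2];c,n=np.cos(yw),np.sin(yw)
f=optics.grab_frame('top');H,S,V=cv2.split(cv2.cvtColor(f['color'],cv2.COLOR_RGB2HSV))
pale=((H>8)&(H<30)&(V>140)&(S>50)).astype(np.uint8)
try:
    cc=blob(pale,(205,140,400,240));r=rect(f,cc,t[2]-.0395+.020);print(r,cc.min(0),cc.max(0))
    d=np.array(r[0])/1000-t[:2];print('toast in spatula x',40+1000*(d[0]*c+d[1]*n),'y',1000*(-d[0]*n+d[1]*c))
except ValueError: print('no pale')
E
python3 look.py
```

```text
t: 17.18
eef_pos: [0.4189, 0.0251, 0.2318]
force: [-1.0, 0.3, -2.1]
((593.606689453125, 16.598804473876953), (92.58644104003906, 84.9332046508789), 86.29289245605469) [271. 170.] [306. 202.]
toast in spatula x 214.90803613602012 y -0.6196849513788669
```

```bash
python3 -m jog '[[-1,[0,62,0],0],[-1,[0,110,0],0],[-1,[0,142,0],0],[-1,[0,162,0],0],[-1,[0,172,0],0],[-1,[0,176,0],0],[-1,[0,176,0],0],[-1,[0,176,0],0]]' | grep -E "eef|^force|^t"; python3 look.py
```

```text
t: 18.23
eef_pos: [0.4113, -0.15, 0.2322]
force: [0.2, -0.0, -1.8]
((583.9545288085938, -141.06967163085938), (95.89061737060547, 96.51898193359375), 89.00096130371094) [331. 170.] [368. 206.]
toast in spatula x 212.11784060731455 y 16.523423890442665
```

The slice slid 16.5 mm towards the left edge, so the ratchet works. I go back gently and repeat.

```bash
python3 -m jog '[[-1,[0,-4,0],0],[-1,[0,-14,0],0],[-1,[0,-30,0],0],[-1,[0,-50,0],0],[-1,[0,-72,0],0],[-1,[0,-96,0],0],[-1,[0,-118,0],0],[-1,[0,-138,0],0],[-1,[0,-154,0],0],[-1,[0,-166,0],0],[-1,[0,-173,0],0],[-1,[0,-176,0],0],[-1,[0,-176,0],0]]' | grep -E "eef|^t"; python3 look.py; python3 -m jog '[[-1,[0,62,0],0],[-1,[0,110,0],0],[-1,[0,142,0],0],[-1,[0,162,0],0],[-1,[0,172,0],0],[-1,[0,176,0],0],[-1,[0,176,0],0],[-1,[0,176,0],0]]' | grep -E "eef|^force|^t"; python3 look.py
```

```text
t: 19.9
eef_pos: [0.419, 0.0253, 0.2321]
((595.177490234375, 34.47099304199219), (88.4308853149414, 97.2320556640625), 4.84998083114624) [264. 169.] [301. 203.]
toast in spatula x 215.58007416222605 y 17.048955837317056
t: 20.95
eef_pos: [0.4113, -0.15, 0.2322]
force: [0.0, -0.8, -3.6]
((585.1011962890625, -121.00709533691406), (95.9055404663086, 95.76499938964844), 4.079675197601318) [322. 169.] [361. 206.]
toast in spatula x 212.37922836341238 y 36.60463023385033
```

It is now at 36.6 mm of the 45 mm needed to tip. I go back part way and make the final quick jerk.

```bash
python3 -m jog '[[-1,[0,-4,0],0],[-1,[0,-12,0],0],[-1,[0,-24,0],0],[-1,[0,-40,0],0],[-1,[0,-58,0],0],[-1,[0,-74,0],0],[-1,[0,-88,0],0],[-1,[0,-98,0],0],[-1,[0,-105,0],0],[-1,[0,-109,0],0],[-1,[0,-110,0],0],[-1,[0,-110,0],0]]' | grep -E "eef|^t"; python3 look.py; python3 -m jog '[[-1,[0,62,0],0],[-1,[0,124,0],0],[-1,[0,175,0],0],[-1,[0,210,0],0],[-1,[0,230,0],0],[-1,[0,240,0],0],[-1,[0,240,0],0],[-1,[0,240,0],0]]' | grep -E "eef|^force|^t"; python3 look.py;python3 - <<'E'
from h import *
f=optics.grab_frame('top');cv2.imwrite('pics/c6.png',cv2.resize(f['color'][140:275,185:455],None,fx=2.9,fy=2.9,interpolation=cv2.INTER_CUBIC)[...,::-1])
E
```

```text
t: 22.5
eef_pos: [0.4161, -0.0408, 0.2321]
((590.1452026367188, -12.775169372558594), (94.79722595214844, 95.52542877197266), 5.1954345703125) [281. 168.] [320. 205.]
toast in spatula x 212.64316509763572 y 35.7934303664652
t: 23.55
eef_pos: [0.4054, -0.2798, 0.2322]
force: [-1.2, 0.6, -1.1]
((503.3954162597656, -262.8141784667969), (13.485910415649414, 108.09312438964844), 79.28761291503906) [393. 197.] [399. 238.]
toast in spatula x 137.15589700905477 y 21.3116431521837
```

View pics/c6.png

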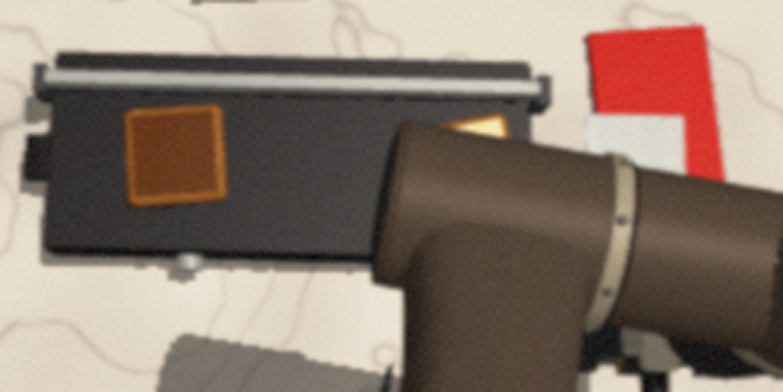

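The slice is off the blade but lies pale side up: the jerk carried it right and it toppled back. It needs sideways speed in the tipping direction instead. I look at where it lies with the side camera.

Run:
```python
from h import *
f=optics.grab_frame('side');H,S,V=cv2.split(cv2.cvtColor(f['color'],cv2.COLOR_RGB2HSV))
pale=((H>8)&(H<30)&(V>150)&(S>40)).astype(np.uint8)
c=blob(pale,(270,165,380,270));print(c.min(0),c.max(0),rect(f,c,.088))
cv2.imwrite('pics/c7.png',cv2.resize(f['color'][120:330,200:480],None,fx=2.8,fy=2.8,interpolation=cv2.INTER_CUBIC)[...,::-1])
```

```text
[304. 227.] [353. 250.] ((583.3193359375, -156.1080322265625), (89.69666290283203, 99.79256439208984), 10.366963386535645)
```

View pics/c7.png

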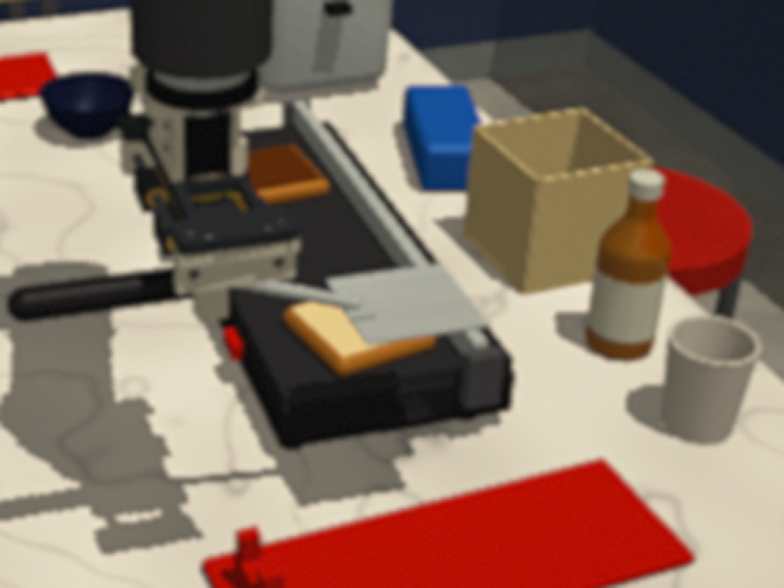

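Side view: the slice lies flat, pale side up, at crop about (345,330), near the right end of the plate. I go back to the pre-scoop pose and measure it.

```bash
python3 -m jog '[[-1,[-50,-60,0],0],[-1,[-95,-115,20],0],[-1,[-111,-138,60],0],[-1,[-111,-138,72],0],[-1,[-111,-138,72],0],[-1,[-111,-138,72],0]]' | grep -E "eef|^t|^force"
python3 - <<'E'
from h import *
f=optics.grab_frame('top');H,S,V=cv2.split(cv2.cvtColor(f['color'],cv2.COLOR_RGB2HSV))
pale=((H>8)&(H<30)&(V>150)&(S>50)).astype(np.uint8);print(rect(f,blob(pale,(280,150,375,235)),.088))
br=((V>45)&(S>90)&(H<20)).astype(np.uint8);print('done',rect(f,blob(br,(220,172,270,215)),.082))
f=optics.grab_frame('side');H,S,V=cv2.split(cv2.cvtColor(f['color'],cv2.COLOR_RGB2HSV))
pale=((H>8)&(H<30)&(V>150)&(S>40)).astype(np.uint8)
c=blob(pale,(270,165,380,270));print(rect(f,c,.088))
# blade side check
bl=((S<50)&(V>110)).astype(np.uint8)
s=status.get_state();t=s['eef_pos'];im=f['color'].copy();c,n=np.cos(s['ee_rot'][2]),np.sin(s['ee_rot'][2])
for a,b,h in [(.245,.045,0),(.245,-.045,0),(.15,.045,0),(.15,-.045,0),(.067,0,.045),(-.097,0,.045)]:
    p=[t[0]+(a-.04)*c-b*n,t[1]+(a-.04)*n+b*c,t[2]-.0395+h];u=proj(f,p);cv2.circle(im,tuple(int(v) for v in u.round()),1,(255,0,255),-1)
cv2.imwrite('pics/c8.png',cv2.resize(im[140:290,190:390],None,fx=3.9,fy=3.9,interpolation=cv2.INTER_CUBIC)[...,::-1])
E
```

```text
t: 24.45
eef_pos: [0.3018, -0.1376, 0.1612]
force: [0.4, 0.6, -1.6]
((585.8087768554688, -149.3921356201172), (92.09901428222656, 91.39624786376953), 10.45653247833252)
done ((604.6422119140625, 144.593994140625), (104.2801284790039, 104.64733123779297), 3.490726947784424)
((585.5315551757812, -155.63450622558594), (93.54381561279297, 99.43067169189453), 9.955998420715332)
```

View pics/c8.png

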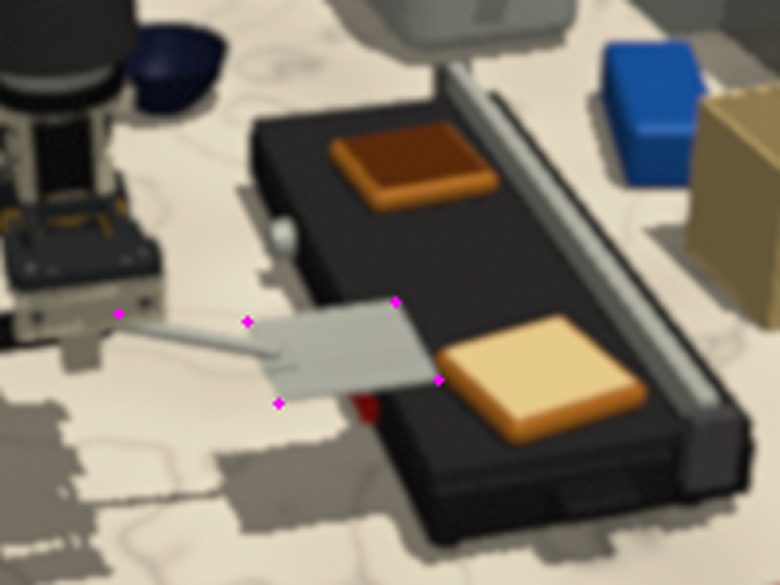

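The slice is at (586,-150) mm, turned about 10°, and the browned slice is undisturbed. I scoop again.

```bash
python3 -m jog '[[-1,[6,0,25],0],[-1,[12,0,45],0],[-1,[12,0,51],0],[-1,[12,0,52.7],0],[-1,[12,0,52.7],0]]' | grep -E "eef|^t|^force"; for i in 1 2 ; do python3 -m jog '[[-1,[0,0,0.5],0]]' | grep -E "eef|^force"; python3 -m jog '[[-1,[0,0,0],0]]' | grep ^force; done
```

```text
t: 25.18
eef_pos: [0.313, -0.1382, 0.1081]
force: [0.4, 0.8, -1.0]
eef_pos: [0.313, -0.1381, 0.1076]
force: [0.1, -0.8, -1.8]
force: [-1.1, 0.2, -0.6]
eef_pos: [0.3128, -0.138, 0.1067]
force: [-0.9, 0.7, 0.3]
force: [-0.8, 0.2, -0.8]
```

```bash
python3 -m jog '[[-1,[0,0,0.4],0]]' | grep -E "eef|^force"; python3 -m jog '[[-1,[0,0,0],0]]' | grep ^force
```

```text
eef_pos: [0.3127, -0.138, 0.1061]
force: [0.2, -0.5, -0.2]
force: [-0.1, -0.7, -0.4]
```

```bash
python3 -m jog '[[-1,[8,0,0],0],[-1,[16,0,0],0],[-1,[24,0,0],0],[-1,[32,0,0],0],[-1,[40,0,0],0],[-1,[48,0,0],0]]' | grep -E "eef|^force"; for j in 1 2; do python3 -m jog '[[-1,[7,0,0],0],[-1,[14,0,0],0],[-1,[21,0,0],0]]'| grep -E "eef|^force" ;done
python3 - <<'E'
from h import *
f=optics.grab_frame('top');H,S,V=cv2.split(cv2.cvtColor(f['color'],cv2.COLOR_RGB2HSV))
pale=((H>8)&(H<30)&(V>150)&(S>50)).astype(np.uint8);print(rect(f,blob(pale,(280,150,385,235)),.088))
E
```

```text
eef_pos: [0.361, -0.1403, 0.106]
force: [-2.7, -0.1, 1.6]
eef_pos: [0.3818, -0.1412, 0.1061]
force: [-3.3, -0.1, 3.2]
eef_pos: [0.4029, -0.1421, 0.1061]
force: [-3.4, -0.6, 2.1]
((613.5917358398438, -155.26394653320312), (90.50967407226562, 89.94600677490234), 87.93241882324219)
```

```bash
python3 -m jog '[[-1,[7,0,-0.3],0],[-1,[14,0,-0.3],0],[-1,[21,0,-0.3],0],[-1,[28,0,-0.3],0]]'| grep -E "eef|^force"; for j in 1 2 3 4 5; do python3 -m jog '[[-1,[2,0,0],0]]'| grep -E "eef|^force" ;done
```

```text
eef_pos: [0.4311, -0.1433, 0.1064]
force: [-2.3, 0.6, 2.6]
eef_pos: [0.4331, -0.1434, 0.1063]
force: [-3.8, -0.5, 3.2]
eef_pos: [0.4345, -0.1435, 0.1063]
force: [-2.9, 0.5, 1.4]
eef_pos: [0.4365, -0.1436, 0.1064]
force: [-2.7, 0.1, 3.0]
eef_pos: [0.4386, -0.1437, 0.1064]
force: [-3.1, 0.2, 1.8]
eef_pos: [0.4406, -0.1438, 0.1064]
force: [-2.6, -0.1, 1.4]
```

```bash
for j in 1 2 ; do python3 -m jog '[[-1,[1,0,0],0]]'| grep -E "eef|^force" ;done; python3 look.py
```

```text
eef_pos: [0.4416, -0.1439, 0.1064]
force: [-3.3, 1.0, 2.7]
eef_pos: [0.4419, -0.1439, 0.1062]
force: [-5.0, 1.1, 3.8]
((613.4674682617188, -154.60963439941406), (92.86229705810547, 94.46673583984375), 86.36466979980469) [331. 172.] [363. 204.]
toast in spatula x 211.9065968577414 y -2.986412894854869
```

Seated again. I lift the slice higher and shift it back from the rail.

```bash
python3 -m jog '[[-1,[-1,0,-1],0],[-1,[-1,0,-5],0],[-1,[-1,0,-12],0],[-1,[-1,0,-20],0],[-1,[-1,0,-28],0],[-1,[-3,-2,-40],0],[-1,[-6,-8,-54],0],[-1,[-10,-16,-68],0],[-1,[-15,-24,-82],0],[-1,[-20,-30,-96],0],[-1,[-25,-36,-110],0],[-1,[-28,-38,-122],0],[-1,[-30,-40,-131],0],[-1,[-30,-40,-135],0],[-1,[-30,-40,-136],0],[-1,[-30,-40,-136],0]]' | grep -E "eef|^force|^t"; python3 look.py
```

```text
t: 30.9
eef_pos: [0.4142, -0.1027, 0.242]
force: [-0.8, -0.4, -3.0]
((583.3438720703125, -113.11474609375), (93.69789123535156, 93.99476623535156), 88.19586944580078) [321. 170.] [357. 205.]
toast in spatula x 209.4750690876726 y -2.7647920844529525
```

```bash
python3 -m jog '[[-1,[0,-62,0],0],[-1,[0,-110,0],0],[-1,[0,-142,0],0],[-1,[0,-162,0],0],[-1,[0,-172,0],0],[-1,[0,-176,0],0],[-1,[0,-176,0],0]]' | grep -E "eef|^t"; python3 look.py;  python3 -m jog '[[-1,[0,4,0],0],[-1,[0,14,0],0],[-1,[0,30,0],0],[-1,[0,50,0],0],[-1,[0,70,0],0],[-1,[0,90,0],0],[-1,[0,106,0],0],[-1,[0,116,0],0],[-1,[0,121,0],0],[-1,[0,122,0],0],[-1,[0,122,0],0]]' | grep -E "eef|^t"; python3 -m jog '[[-1,[0,-62,0],0],[-1,[0,-110,0],0],[-1,[0,-142,0],0],[-1,[0,-162,0],0],[-1,[0,-172,0],0],[-1,[0,-176,0],0],[-1,[0,-176,0],0]]' | grep -E "eef|^t"; python3 look.py
```

```text
t: 31.82
eef_pos: [0.4221, 0.0729, 0.2422]
((590.1590576171875, 40.26395034790039), (94.12004089355469, 95.89911651611328), 88.74736022949219) [262. 168.] [298. 204.]
toast in spatula x 209.3189594284249 y -25.034456292223826
t: 33.25
eef_pos: [0.4168, -0.0485, 0.2423]
t: 34.12
eef_pos: [0.4246, 0.1269, 0.2423]
((531.4149169921875, -45.3763542175293), (7.64666223526001, 78.6131362915039), 76.95616912841797) [309. 193.] [317. 222.]
toast in spatula x 154.46623623078113 y -167.35870177163304
```

Run:
```python
from h import *
a=optics.grab_frame('top')['color'][140:275,185:455];b=optics.grab_frame('side')['color'][130:310,200:460]
a=cv2.resize(a,(560,280),interpolation=cv2.INTER_CUBIC);b=cv2.resize(b,(433,300),interpolation=cv2.INTER_CUBIC)
im=np.zeros((590,560,3),np.uint8);im[:280]=a;im[285:585,:433]=b;cv2.imwrite('pics/c9.png',im[...,::-1])
f=optics.grab_frame('side');H,S,V=cv2.split(cv2.cvtColor(f['color'],cv2.COLOR_RGB2HSV))
pale=((H>8)&(H<30)&(V>150)&(S>40)).astype(np.uint8)
c=blob(pale,(250,165,380,270));print(cv2.contourArea(c.astype(np.float32)),rect(f,c,.088))
```

```text
65.0 ((555.4002685546875, -62.61140060424805), (13.89119815826416, 87.5405044555664), 77.63045501708984)
```

View pics/c9.png

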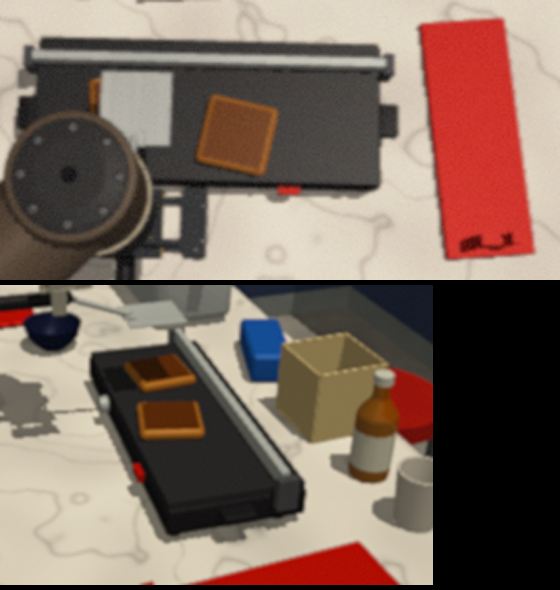

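The slice fell off on that jerk and now lies browned side up, near top view px (299,205), flat and clear of the other slice. I check its position and that of its neighbour.

Run:
```python
from h import *
f=optics.grab_frame('top');H,S,V=cv2.split(cv2.cvtColor(f['color'],cv2.COLOR_RGB2HSV))
br=((V>45)&(S>90)&(H<22)).astype(np.uint8);r=rect(f,blob(br,(270,172,340,228)),.082);print('toast',r)
d=np.array(r[0])-[599,28];print('griddle x,y',d[0]-.045*d[1],d[1]+.045*d[0])
g=optics.grab_frame('side');H,S,V=cv2.split(cv2.cvtColor(g['color'],cv2.COLOR_RGB2HSV))
br=((V>60)&(S>110)&(H<22)).astype(np.uint8)
for roi in [(265,195,330,230),(265,160,325,198)]:
    c=blob(br,roi);print(rect(g,c,.082))
s=status.get_state();print(s['eef_pos'],s['ee_rot'],s['q'])
```

```text
toast ((567.6871948242188, -12.35879898071289), (103.07971954345703, 103.9105224609375), 76.03712463378906)
griddle x,y -29.49665922164917 -41.76787521362305
((569.1392211914062, -16.257057189941406), (118.9320068359375, 105.28551483154297), 72.6709213256836)
((606.55419921875, 139.59371948242188), (107.62594604492188, 120.78030395507812), 2.6890316009521484)
[0.42462676 0.126797   0.24243566] [-3.14147635e+00 -1.31433296e-04 -4.54242832e-02] [ 7.37792697e-01 -3.63160923e-02 -4.66950617e-01  1.13544341e-05
 -1.13998660e+00  7.87574614e-01]
```

The slice is safely placed: griddle x about -30 mm and y about -42 mm. I return the spatula above its rest.

```bash
python3 -m jog '[[-1,[14,50,0],-0.03],[-1,[28,100,0],-0.0964],[-1,[42,150,0],-0.0964],[-1,[56,200,0],-0.0964],[-1,[70,260,0],-0.0964],[-1,[84,320,0],-0.0964],[-1,[98,380,0],-0.0964],[-1,[112,440,0],-0.0964],[-1,[124,480,30],-0.0964],[-1,[128,494,70],-0.0964],[-1,[128,494,90],-0.0964],[-1,[128,494,90],-0.0964],[-1,[128,494,90],-0.0964]]'
python3 - <<'E'
from h import *
s=status.get_state();t=s['eef_pos'];c,n=np.cos(.051),np.sin(.051)
f=optics.grab_frame('side');H,S,V=cv2.split(cv2.cvtColor(f['color'],cv2.COLOR_RGB2HSV))
m=((S<60)&(V>95)&(V<215)).astype(np.uint8)
P=[]
for a,b in [(.245,.045),(.245,-.045),(.15,.045),(.15,-.045)]:
    P.append(proj(f,[t[0]+(a-.04)*c-b*n,t[1]+(a-.04)*n+b*c,t[2]-.0395]))
P=np.array(P);x0,y0=(P.min(0)-6).astype(int);x1,y1=(P.max(0)+6).astype(int)
cc=blob(m,(x0,y0,x1,y1));print('pred',P.round(0).tolist());print('seen',cv2.boxPoints(cv2.minAreaRect(cc.astype(np.float32))).round(0).tolist(),cc.min(0),cc.max(0))
f=optics.grab_frame('top');H,S,V=cv2.split(cv2.cvtColor(f['color'],cv2.COLOR_RGB2HSV))
m=((S<60)&(V>120)).astype(np.uint8)
try:
  r=rect(f,blob(m,(390,145,435,190)),t[2]-.0375);print(r)
except Exception as e:print(e)
E
```

```text
t: 36.05
eef_pos: [0.5309, -0.3724, 0.1535]
ee_rot: [3.141, -0.001, 0.052]
force: [0.6, 0.2, -2.4]
width: 0.0236
gripper_force: 60.0
pred [[419.0, 252.0], [444.0, 276.0], [381.0, 261.0], [404.0, 286.0]]
seen [[375.0, 246.0], [448.0, 246.0], [448.0, 290.0], [375.0, 290.0]] [375. 246.] [448. 290.]
((608.0637817382812, -392.3904724121094), (8.476625442504883, 18.075517654418945), 85.5009994506836)
```

```bash
python3 -m jog '[[-1,[-0.7,0.4,40],0],[-1,[-0.7,0.4,70],0],[-1,[-0.7,0.4,85],0],[-1,[-0.7,0.4,92],0],[-1,[-0.7,0.4,96],0],[-1,[-0.7,0.4,96],0]]' | grep -E "eef|^force"; for j in 1 2 3; do python3 -m jog '[[-1,[0,0,2],0],[-1,[0,0,2],0]]'| grep -E "eef|^force" ;done
```

```text
eef_pos: [0.5301, -0.3726, 0.0571]
force: [0.7, 0.3, -1.5]
eef_pos: [0.5298, -0.3725, 0.0546]
force: [-0.4, -0.1, -2.5]
eef_pos: [0.5296, -0.3724, 0.0522]
force: [0.1, -0.6, -1.5]
eef_pos: [0.5298, -0.3726, 0.0514]
force: [-2.3, 2.8, 6.6]
```

```bash
python3 -m jog '[[-1,[0,0,-0.7],0],[0,[0,0,-0.7],0],[1,[0,0,-0.7],0],[1,[0,0,-0.7],0],[1,[0,0,-0.7],0],[1,[0,0,-0.7],0],[1,[0,0,-0.7],0],[1,[0,0,-20],0],[1,[0,0,-60],0],[1,[0,0,-110],0],[1,[0,0,-150],0],[1,[-60,0,-170],0],[1,[-120,60,-170],0],[1,[-160,100,-170],0],[1,[-200,140,-170],0],[1,[-200,140,-170],0],[1,[-200,140,-170],0]]'
python3 - <<'E'
from h import *
f=optics.grab_frame('top');H,S,V=cv2.split(cv2.cvtColor(f['color'],cv2.COLOR_RGB2HSV))
bl=((S<60)&(V>120)).astype(np.uint8);print('blade',rect(f,blob(bl,(393,152,428,190)),.014))
hd=(V<50).astype(np.uint8);print('handle',rect(f,blob(hd,(405,195,440,270)),.057))
br=((V>45)&(S>90)&(H<22)).astype(np.uint8)
for roi in[(270,172,340,228),(220,172,270,215)]:print('toast',rect(f,blob(br,roi),.082))
E
```

```text
t: 39.78
eef_pos: [0.3365, -0.523, 0.2202]
ee_rot: [-3.141, 0.0, 0.05]
force: [0.2, 0.9, 0.3]
width: 0.0875
gripper_force: 0.0
blade ((678.1303100585938, -363.3139343261719), (109.60774993896484, 88.57052612304688), 2.619288921356201)
handle ((466.0574951171875, -375.4388427734375), (139.0081787109375, 19.61968994140625), 3.390416383743286)
toast ((567.4183959960938, -12.431594848632812), (103.46700286865234, 103.56868743896484), 75.37258911132812)
toast ((604.8674926757812, 144.94126892089844), (104.60308074951172, 104.44291687011719), 3.0851688385009766)
```

The blade measures as it did at the start and the handle to within about 1.5 mm. The slice lies still and the arm is clear, so I hand in.

```bash
python3 -c "
from station import order;print(order.job_done())"
```

```text
the job is handed in; nothing more can be done
None
```

Handed in at about 40 s, verdict not shown: the slice lies browned side up at griddle x ≈ -30, y ≈ -42 mm and the spatula is back on its rest, but the first flip dropped it pale side up and the second came early, on a positioning jerk; its turn speed and landing forces were not measured, and I viewed 11 pictures instead of 10.

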